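# Set the gel viewer's filter rod to its middle click

## Task

The gel viewer's light filter is pushed all the way in. Pull the filter rod, the one that ends in a round ball, out to its middle click position and let go of it. Leave the other rod, the one that ends in a crossbar, as it is.

Things in the scene. Friction and masses are not known exactly. Their poses are not given: they have to be found in the camera images.
- filter_rod (a joint): How far the filter rod is pulled out, in m: 0 fully in (as at the start), 0.030 middle click, 0.060 fully out. Leaving a click takes 6 to 10 N along the rod; let go within 12 mm of the middle click, it is drawn into it. In the middle click one dark groove of the bare rod shows, 6 mm clear of the collar on the viewer's front; fully out two show, fully in none.
- filter_knob (a point): Centre of the black ball, 32 mm across, at the end of the filter rod (steel, 10 mm thick, its axis 50 mm above the bench). Its -x axis points out of the viewer along the rod, the way it is pulled; z is up. Fully in, the ball's centre is 60 mm in front of the viewer's front face.
- shutter_bar (a point): Centre of the black level crossbar, 56 mm long across its rod, 14 mm thick and high, 50 mm above the bench, at the end of the other rod (shutter). That rod starts anywhere in its 60 mm of travel, has no clicks and stays where it is left. Axes as for the ball.
- viewer: Gel viewer: low white box with a dark window in its top, 180 mm deep (x), 300 mm wide (y), 80 mm high, fixed to the bench. Origin under its centre; its front (-x side) faces the robot, turned by up to 20 degrees. Both rods come level out of the front, 60 mm either side of its middle; either one may be on the left.

How it is judged:
At the end, for the whole second after the job is handed in: The filter rod rests in its middle click (30 mm out, within 10 mm) and the crossbar of the other rod is within 10 mm of where it was at the start (value of joint filter_rod between 0.02 and 0.04 m and velocity of joint filter_rod between -0.01 and 0.01 m/s and distance of shutter_bar from where it was at the start of the episode below 0.01 m); the robot touches nothing.
It fails at once if the other rod, with the crossbar, is moved by more than 10 mm (distance of shutter_bar from where it was at the start of the episode above 0.01 m).
It also fails if it takes over 29 s, if anything falls off the work surface, if the arm or the gripper's body presses on something with over 40 N, if the wrist force passes 120 N, or if a joint passes its speed limit or range.

## Robot

A 6-joint arm with a two-finger parallel gripper is mounted at the origin on the work surface. World frame = base frame: x ahead of the robot, y to its left, z up, the work surface at z = 0. Lengths are in m, angles in rad, forces in N, time in s.
With the tool pointing down it reaches from about 0.2 to 0.875 m from the base axis. Payload 3.4 kg.
Tool frame: the origin (TCP) lies between the finger pads; the fingertips stand 25 mm ahead of it and the grasp point (between the pads) lies 6 mm ahead of it (r.nose_length is the z of the fingertips in the tool frame, in m); z points along the fingers, y is the line along which they close (so a half turn about z gives the same grasp; the last joint's range is limited). The gripper opens to 94 mm and grips with 3 to 60 N. Pads are 16 mm wide; open, the fingers measure 119 mm over their backs; the gripper's body (75 mm by 177 mm) begins 78 mm behind the grasp point.
Start: joints at [0.985, 0.276, 1.505, -0, 1.361, -0.121], TCP at [0.258, 0.514, 0.23] pointing down, gripper open.
Joint ranges: [-2.89, 2.89], [-0.75, 2.08], [0.22, 2.7], [-1.18, 4.32], [0.11, 2.71], [-2.7, 2.7]. Speed limits (rad/s): [2.57, 2.57, 3.14, 3.14, 3.14, 3.14].

## Interface

Orientations are given as a unit quaternion [w, x, y, z].
In Python, from plant import r, gripper_to, inverse_kinematics, vision, models, telemetry gives the robot as it stands. Calls block until the motion is done:
- r.move_to(position, orientation): joint-space move of the TCP to a pose.
- r.move_l(position, rot=None, vel=0.15, guard=None): straight line of the TCP; rot=None keeps the orientation; vel is the mean speed in m/s. With guard (N) it stops when the force on the tool has changed by that much, and returns True; else False.
- r.movej(angles): joint-space move.
- gripper_to(opening, f_grip=None): finger opening in m; f_grip is the grip in N (None keeps the last); returns when the fingers have stopped.
- r.hold(seconds).
- inverse_kinematics(position, orientation): joint angles nearest the present ones, or None.
- vision.snapshot(name): name is "scene" or "top" or "wrist"; returns the picture (400x640x3 uint8, red, green, blue); there is no depth.
- vision.get_calibration(name): a dict with "fx", "fy", "cx", "cy" (pixels), "position" and "orientation" of the camera in the world. Camera axes: x right, y down, z forward; pixel columns grow to the right and rows downward; lengths in m; the calibration is good to about 2 mm. The wrist camera is an equidistant fisheye: a pixel r from the principal point sees the ray r / f radians off the axis. A picture is of the moment at which its call begins: read the wrist's pose just before it. get_calibration takes no time and is no camera call; for the wrist camera it gives the pose at the moment of the call.
A pose or a line that the arm cannot do raises r.PlanningError and nothing moves.
- r.sign_off(): hands the job in; it is judged then, once.
Trained networks look in the newest picture that a camera, given by its name, has taken for a name from the list of things; names that differ only in an ending like _2 or _b are one class to them, and where a whole thing is asked for, a point or a joint stands for the part that bears it (a point fixed in the world has none). Each returns a list of dicts, best first, with "score" (0 to 1); they miss things now and then, are a little off and sometimes report something else, mostly with a low value. They report only what shows in the picture. A call takes as long as a camera call.
- models.boxes_of(thing, camera): "at" ([x, y, z] in m, in world coordinates, good to about 4 mm: the middle of the surface that is visible of it).
- models.regions_of(thing, camera): "pixels" (400x640 bool, what is visible of it).
- models.mark_of(thing, camera): "at" ([x, y, z] in m, in world coordinates, good to about 4 mm: a listed point, or the origin of a listed thing).
Readings, each from a call of its own:
- telemetry.current_t(): time.
- telemetry.current_joints(): joint angles.
- telemetry.current_dq(): joint speeds.
- telemetry.current_joint_efforts(): joint torques, N m.
- telemetry.current_ee_pos(): TCP position.
- telemetry.current_tool_rot(): TCP orientation.
- telemetry.current_wrist_force(): force on the tool from outside, world axes, zero at the start.
- telemetry.current_torque(): the same for the moment, N m.
- telemetry.current_opening(): finger opening in m.
- telemetry.current_finger_force(): force on a finger pad.
Only numpy, scipy, OpenCV 4.12 (cv2) and the standard library are available. Lean on these libraries where they do the work, as an engineer would, in place of code of your own. Each camera call takes 0.05 s, during which the arm holds its last target. There are 200 camera calls.

## Working session

There is one attempt and no reset: what is moved stays moved. The work goes in short steps, each a Python script; the robot and the scene stay as the last script left them, time stands still between calls to the robot, and variables do not carry over. Pictures are saved under pics/ and viewed, at most 10 in all, crops included, and the job is handed in when it is done.

```bash
mkdir -p pics
python3 - <<'E'
from plant import *
import cv2,numpy as np
ims=[]
for c in("top","scene"):
    im=vision.snapshot(c); ims.append(im)
    for t in("filter_knob","shutter_bar","viewer"):
        print(c,t,[(np.round(d["at"],4).tolist(),round(d["score"],2)) for d in models.mark_of(t,c)[:3]])
cv2.imwrite("pics/a.png",cv2.cvtColor(cv2.resize(np.vstack(ims),(480,600),interpolation=cv2.INTER_AREA),cv2.COLOR_RGB2BGR))
print(telemetry.current_t(),telemetry.current_tool_rot(),vision.get_calibration("top"))
E
```

```text
top filter_knob [([0.5963, -0.1692, 0.051], 0.95)]
top shutter_bar [([0.5614, -0.0503, 0.0487], 0.66)]
top viewer [([0.7509, -0.108, 0.001], 0.72)]
scene filter_knob [([0.5983, -0.1689, 0.0503], 0.54)]
scene shutter_bar []
scene viewer [([0.749, -0.1077, 0.0003], 0.82)]
0.4 [-2.73744760e-05  2.30308479e-01  9.73117669e-01 -7.54699862e-05] {'fx': 439.9929947791274, 'fy': 439.9929947791274, 'cx': 320.1805952751863, 'cy': 199.96961910784768, 'position': array([0.56237844, 0.01189703, 0.77233289]), 'orientation': array([-0.05136156,  0.70827546, -0.70274246,  0.0431381 ])}
```

View pics/a.png

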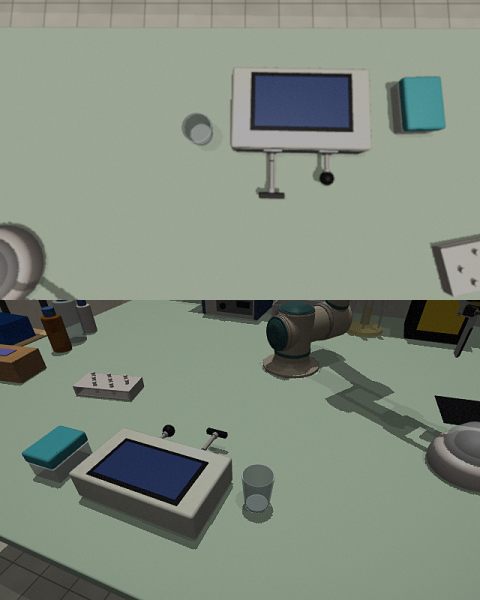

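The top view shows the ball on the right rod (about 327,178), the crossbar on the left rod (about 271,195), and the viewer turned by roughly 0°. I'll move above the ball and take a close look.

Run:
```python
from plant import *
import cv2,numpy as np
r.move_to([0.57,-0.165,0.20],[0,0,1,0]); gripper_to(0.06,30)
im=vision.snapshot("wrist")
for t in("filter_knob","shutter_bar","viewer"):
    print(t,[(np.round(d["at"],4).tolist(),round(d["score"],2)) for d in models.mark_of(t,"wrist")[:3]])
cv2.imwrite("pics/b.png",im[:,:,::-1])
print(telemetry.current_t(),telemetry.current_ee_pos(),telemetry.current_tool_rot())
```

```text
filter_knob [([0.5996, -0.1678, 0.0508], 0.61)]
shutter_bar [([0.5618, -0.0443, 0.049], 0.92)]
viewer [([0.7538, -0.1089, 0.0009], 0.9)]
3.9417 [ 0.57002012 -0.16505653  0.20001044] [ 3.25820755e-05  2.65144036e-05  9.99999999e-01 -1.69873492e-05]
```

View pics/b.png

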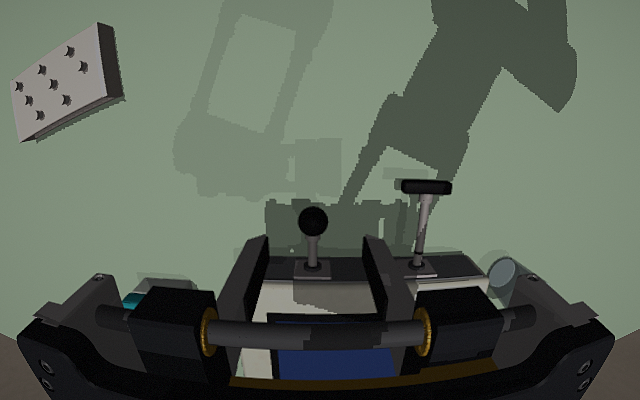

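The wrist view shows the ball at (313,221), between the fingers, with a plain rod and no groove showing. The crossbar is at (426,187), well clear. Next: grip the ball, pull 31 mm, release and look.

Run:
```python
from plant import *
import cv2,numpy as np
y=-0.1685
r.move_l([0.5995,y,0.11],vel=0.15)
print(r.move_l([0.5995,y,0.055],vel=0.08,guard=8))
gripper_to(0.0,35); print("open",telemetry.current_opening(),telemetry.current_finger_force())
r.move_l([0.5685,y,0.055],vel=0.03)
print("F",telemetry.current_wrist_force(),telemetry.current_opening(),telemetry.current_ee_pos())
gripper_to(0.06); r.hold(0.2)
r.move_l([0.5685,y,0.13],vel=0.15)
r.move_l([0.535,y,0.20],vel=0.15)
im=vision.snapshot("wrist")
for t in("filter_knob","shutter_bar"):
    print(t,[(np.round(d["at"],4).tolist(),round(d["score"],2)) for d in models.mark_of(t,"wrist")[:3]])
cv2.imwrite("pics/c.png",cv2.resize(im[150:300,220:480],None,fx=3,fy=3)[:,:,::-1])
print(telemetry.current_t(),telemetry.current_wrist_force())
```

```text
False
open 0.030392037399176574 35.00048518180847
F [1.19932646 5.0789777  2.88856725] 0.030601048178187318 [ 0.56879739 -0.16753899  0.05524861]
filter_knob [([0.5673, -0.1705, 0.0489], 0.63)]
shutter_bar [([0.5637, -0.0452, 0.0534], 0.97)]
9.6417 [-0.19569415 -0.08520628  0.37971594]
```

View pics/c.png

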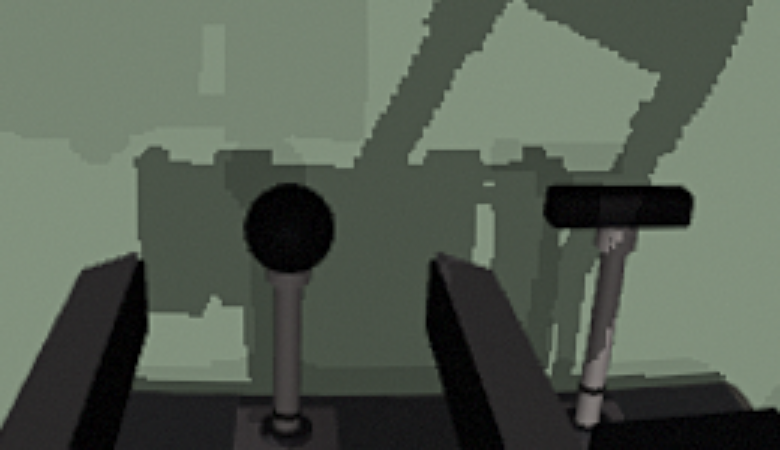

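The ball now sits about 31 mm further out, at (289,228) in the crop, and the crossbar has not moved. The groove near the collar at (287,415) is in shadow, so I'll check it with more contrast and from the top camera.

Run:
```python
from plant import *
import cv2,numpy as np
r.move_l([0.44,-0.17,0.24],vel=0.2)
im=vision.snapshot("wrist"); t=vision.snapshot("top")
for n in("filter_knob","shutter_bar"):
    print(n,[np.round(d["at"],4).tolist() for c in("wrist","top") for d in models.mark_of(n,c)[:1]])
c=vision.get_calibration("top");from scipy.spatial.transform import Rotation as R
def px(p):
    v=R.from_quat(np.roll(c["orientation"],-1)).inv().apply(np.array(p)-c["position"]);return int(c["fx"]*v[0]/v[2]+c["cx"]),int(c["fy"]*v[1]/v[2]+c["cy"])
u,v=px([0.61,-0.169,0.05])
f=lambda a:cv2.resize(np.clip(255*(a/255.)**.5,0,255).astype(np.uint8),(400,400),interpolation=cv2.INTER_CUBIC)
w=vision.get_calibration("wrist");q=R.from_quat(np.roll(w["orientation"],-1)).inv().apply(np.array([0.63,-0.169,0.05])-w["position"])
th=np.arctan2(np.hypot(q[0],q[1]),q[2])*w["fx"]/np.hypot(q[0],q[1]);a,b=int(w["cx"]+th*q[0]),int(w["cy"]+th*q[1])
print(u,v,a,b,telemetry.current_t())
cv2.imwrite("pics/d.png",np.hstack([f(t[v-35:v+35,u-35:u+35]),f(im[b-35:b+35,a-35:a+35])])[:,:,::-1])
```

```text
filter_knob [[0.5689, -0.1721, 0.0536], [0.5698, -0.1674, 0.0509]]
shutter_bar [[0.5621, -0.0449, 0.0508], [0.56, -0.0487, 0.0524]]
435 230 315 319 10.6083
```

View pics/d.png

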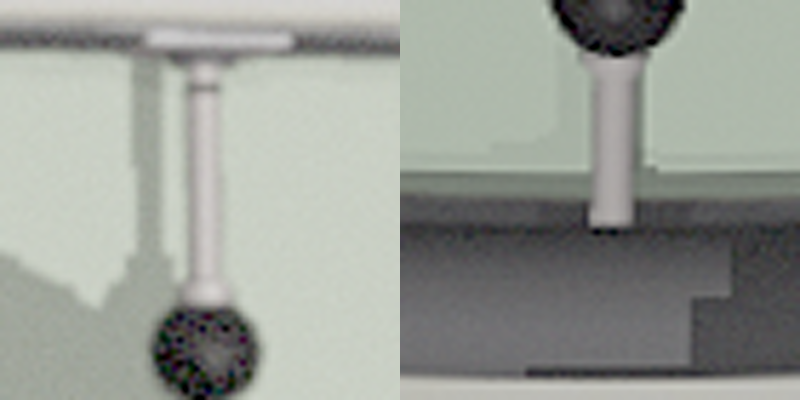

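The top crop shows exactly one dark groove at (203,88), just clear of the collar, so the rod is in its middle click. The arm is clear, so I'm handing in.

```bash
python3 -c "
from plant import r
print(r.sign_off())"
```

```text
the job is handed in; nothing more can be done
None
```

The filter rod is in its middle click (one groove showing, ball about 30 mm out) and released, the crossbar rod shows no movement beyond camera error, and the job is handed in; no verdict was returned.

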